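Stow the green-capped sample vial and click the sample case shut

TASK

Stand the green-capped sample vial upright in the empty square pocket of the open sample case, fully down, then swing the lid over and press its free edge gently down past the spring catch until it clicks and the lid stays fully shut. Feel for the click and do not force it: more than 18 N on the case cracks it. Leave the other two vials and the wash bottle where they stand.

Things in the scene. Friction and masses are not known exactly. Their poses are not given: they have to be found in the camera images.
- mat: Black springy foam mat, 230 x 260 x 32 mm, fixed on the table, with the case bedded in it; origin under its centre, x from the case's front (free edge of the lid) to its hinge side, y along the hinge, z up. The case, with lid and catch, has sunk in by an unmeasured amount: it stands 0 to 18 mm lower than the point heights given here, and sinks a further 1 mm per 12 N of downward push.
- case (a point): Nominal (unsunken) middle of the underside of the grey sample case, 32 mm above the table, axes as the mat's. The case is held to the mat: 150 (x) x 190 (y) x 76 mm high, walls 5 mm; a pale grey insert fills it to 40 mm above its underside. The arm may push on case or lid with at most 18 N.
- pocket (a point): Nominal middle of the mouth of the one empty pocket in the insert, 72 mm above the table: a 26 x 26 mm square hole, 32 mm deep, sides along the mat's x and y. The case's rim is 36 mm above it, the nearest walls 60 mm away along y and 50 mm along x. A flat white pot and a blue card block, fixed, rise up to 10 mm above the insert elsewhere.
- hinge (a point): Nominal (unsunken) middle of the lid's hinge line, 108 mm above the table, on the case's upper +x edge; the line runs along the mat's y. The stiff, damped hinge holds the lid where it is left; 1 to 3 N at the free edge swings it.
- lid (a joint): Angle of the blue lid, rad: 0 fully shut, grows as it opens, 1.57 upright. Shut, it reaches from the hinge line 154 mm towards the mat's -x, 190 mm wide, 8 mm thick, underside at hinge height; a yellow clasp tab 40 mm wide at the middle of its free edge reaches 162 mm. Clicked shut it is held at 0; unclicked it stays above 0.02.
- catch (a point): Nominal place of the steel spring catch, on the middle of the case's front, 62 mm over the case's underside. The clasp meets it at a lid angle of about 0.06; to pass takes 5 to 13 N pressed at the free edge (more, nearer the hinge), differing from case to case; then the force falls away and below about 0.02 the lid snaps home.
- vial_green: Sample vial with a green cap, the one to stow: upright cylinder 20 mm across, 60 mm high, about 25 g; origin at the centre of its underside, z up through the cap.
- vial_orange: The same vial with an orange cap; leave it. Origin at the centre of its underside.
- vial_white: The same vial with a white cap; leave it. Origin at the centre of its underside.
- wash_bottle: White squeeze bottle with a bent spout, 68 mm across, 185 mm high; leave it. Origin at the centre of its underside.
There are look-alikes about, which are no part of the job. Leave any blue or purple look-alike of the vial_green alone.

How it is judged:
On the way, in this order (a step that is already met when the one before it is completed fails the run):
1. the green-capped vial stands fully down in the pocket, let go, with the lid still open (x of vial_green in the frame of pocket between -0.008 and 0.008 m and y of vial_green in the frame of pocket between -0.008 and 0.008 m and z of vial_green in the frame of pocket below -0.029 m and angle between vial_green's own z axis and vertical below 0.25 rad and contact force between the fingers and vial_green below 0.05 N and value of joint lid above 0.5 rad), for 0.2 s.
2. the lid is past its catch and fully shut (value of joint lid below 0.012 rad), for 0.2 s.
At the end, for the whole second after the job is handed in: The lid is clicked shut (below 0.012 rad) and stays so untouched; the green-capped vial stands at rest in the pocket, its foot at least 29 mm below the nominal mouth height, within 8 mm of the pocket's middle in x and y and within 0.25 rad of upright (value of joint lid below 0.012 rad and x of vial_green in the frame of pocket between -0.008 and 0.008 m and y of vial_green in the frame of pocket between -0.008 and 0.008 m and z of vial_green in the frame of pocket below -0.029 m and angle between vial_green's own z axis and vertical below 0.25 rad and linear speed of vial_green below 0.02 m/s).
It fails at once if the case or its lid pushed with more than 18 N (contact force between any of the fingers, the arm and mat above 18 N).
It fails at once if another vial or the wash bottle moved more than 25 mm or tipped (distance of any of vial_orange, vial_white, wash_bottle from where it was at the start of the episode above 0.025 m or angle between any of vial_orange, vial_white, wash_bottle's own z axis and vertical above 0.5 rad).
It also fails if it takes over 67 s, if anything falls off the work surface, if the arm or the gripper's body presses on something with over 40 N, if the wrist force passes 120 N, or if a joint passes its speed limit or range.

ROBOT

A 6-joint arm with a two-finger parallel gripper is mounted at the origin on the work surface. World frame = base frame: x ahead of the robot, y to its left, z up, the work surface at z = 0. Lengths are in m, angles in rad, forces in N, time in s.
With the tool pointing down it reaches from about 0.325 to 0.9 m from the base axis. Payload 3.5 kg.
Tool frame: the origin (TCP) lies on the centre line of the jaws, within the pads' length; the fingertips stand 8 mm ahead of it and the grasp point (between the pads) lies 11 mm behind it; z points along the fingers, y is the line along which they close (so a half turn about z gives the same grasp; the last joint's range is limited). The gripper opens to 85 mm and grips with 20 to 120 N. Pads are 22 mm wide; open, the fingers measure 114 mm over their backs; the gripper's body (76 mm by 85 mm) begins 54 mm behind the grasp point. The pads swing forward as they close: fully open they stand 13 mm farther back than shut.
Start: joints at [1.168, 0.276, -0.026, 1.268, 0, 1.467], TCP at [0.185, 0.597, 0.239] pointing down, gripper open.
Joint ranges: [-3.12, 3.12], [-0.85, 1.88], [-1.08, 1.24], [-1.95, 2.15], [-1.57, 1.53], [-3.14, 3.14]. Speed limits (rad/s): [2.57, 2.57, 3.14, 3.14, 3.14, 3.14].

INTERFACE

Orientations are given as [roll, pitch, yaw] about the fixed x, y, z axes, in that order (R = Rz(yaw) Ry(pitch) Rx(roll)).
In Python, from station import telemetry, vision, arm gives the robot as it stands. The module is installed in compiled form; this text tells all that it offers.
- The arm moves only by the tool arm_command, never from a script. Its argument "targets" is text: rows parted by semicolons, each of 5 numbers parted by spaces: the shift along the tool's x, y, z in cm, then the turn about the tool's z in degrees, then the gripper's target within -1 to 1 (fully open at 1, half-way at 0, shut at -1). In form: dx dy dz turn hand; .... A call has 1 to 5 rows; each row shifts and turns the commanded pose from where the row before left it, along the tool's axes as they then stand; what a row does not reach is not made up. A row lasts 1/12 s, in which the tool goes at most 41.7 mm and 7.16 degrees, less where a joint would pass 70% of its speed; a pose out of reach is approached as far as the arm can. A call is refused whole if a number of a shift passes 4.17 or a number of a turn 7.16, either way. A call with a gripper value outside its range is refused whole. The fingers move at their own pace and stop on an object; "grip_force" is the grip in N (left out, the last holds). Time passes only in rows, so rows that do not move let the fingers close. It gives the time, the measured TCP pose, the force, the opening and the grip force at its end, in the units of the state.
- telemetry.get_obs(): the state, without advancing time (a new reading comes with each control period).
- vision.grab_frame(name): name is "side" or "top"; returns a dict with "pixels" (400x640x3 uint8, blue, green, red), "mtx" (3x3 intrinsics, pixels), "world_to_cam" (4x4, takes a point from world to camera coordinates). Camera axes: x right, y up, looking along -z (the intrinsics and any distortion apply to the point x, -y, -z); pixel columns grow to the right and rows downward; lengths in m; the calibration is good to about 2 mm. A picture is of the moment at which its call begins. There is no depth.
- arm.close_job(): hands the job in; it is judged then, once.
The state is a dict: "t": time; "joint_pos": joint angles; "qd": joint speeds; "joint_torque": joint torques, N m; "tcp_pos": TCP position; "tool_rot": TCP orientation; "wrist_force": force on the tool from outside, world axes, zero at the start; "moment": the same for the moment, N m; "gripper_width": finger opening in m; "grasp_force": force on a finger pad.
Only numpy, scipy, OpenCV 4.12 (cv2) and the standard library are available. Lean on these libraries where they do the work, as an engineer would, in place of code of your own. Each camera call takes 0.05 s, during which the arm holds its last target. There are 200 camera calls.

## Working session

There is one attempt and no reset: what is moved stays moved. The work goes in short steps, Python scripts to look and compute and a tool call to move; the robot and the scene stay as the last step left them, time stands still between calls to the robot, and variables do not carry over. Pictures are saved under pics/ and viewed, at most 10 in all, crops included, and the job is handed in when it is done.

Besides the shell and the picture viewer there is one more tool, called by a JSON object that holds its "fn" and its "kwargs". arm_command: Moves the arm, as the interface text tells. Its arguments: {"type":"object","properties":{"targets":{"type":"string"},"grip_force":{"type":"number"}},"required":["targets"]}

```bash
mkdir -p pics
cat > h.py <<'E'
import numpy as np, cv2
from station import telemetry, vision, arm
def grab(n):
    f=vision.grab_frame(n); return f["pixels"],np.array(f["mtx"]),np.array(f["world_to_cam"])
def ray(K,T,u,v):
    d=np.linalg.inv(K)@[u,v,1]; d=np.array([d[0],-d[1],-d[2]])
    R=T[:3,:3]; return -R.T@T[:3,3], R.T@d
def onz(K,T,u,v,z):
    o,d=ray(K,T,u,v); return o+d*(z-o[2])/d[2]
def proj(K,T,p):
    c=T[:3,:3]@p+T[:3,3]; q=K@[c[0],-c[1],-c[2]]; return q[:2]/q[2]
def two(r1,r2):
    (o1,d1),(o2,d2)=r1,r2; A=np.array([d1,-d2]).T
    s=np.linalg.lstsq(A,o2-o1,rcond=None)[0]; a=o1+s[0]*d1;b=o2+s[1]*d2
    return (a+b)/2,np.linalg.norm(a-b)
E
python3 - <<'E'
from h import *
for n in("side","top"):
    p,K,T=grab(n); cv2.imwrite(f"pics/{n}0.png",p); np.savez(f"{n}.npz",K=K,T=T); print(n,K.round(1).tolist(),(-T[:3,:3].T@T[:3,3]).round(3))
o=telemetry.get_obs(); print(o)
E
```

```text
side [[363.7, 0.0, 325.8], [0.0, 363.7, 199.4], [0.0, 0.0, 1.0]] [ 0.185 -0.632  0.521]
top [[406.3, 0.0, 315.1], [0.0, 406.3, 198.8], [0.0, 0.0, 1.0]] [ 0.461 -0.068  0.796]
{'t': 0.1, 'joint_pos': array([ 1.16761081e+00,  2.77104814e-01, -2.77782757e-02,  1.26802267e+00,
        3.26021213e-05,  1.46741023e+00]), 'qd': array([-9.46214626e-04, -2.21262663e-03,  4.96545931e-03,  8.99827524e-04,
       -1.62781788e-05, -1.12563943e-04]), 'joint_torque': array([ 4.39260184e-04, -4.46707177e+01,  2.96128589e+01,  8.43819202e-03,
       -1.24275930e-04,  6.22399284e-06]), 'tcp_pos': array([0.18429106, 0.59646442, 0.23822552]), 'tool_rot': array([-3.13949785e+00, -2.50125643e-04,  2.84179293e+00]), 'wrist_force': array([-0.49473254,  0.37718213, -0.62958472]), 'moment': array([-0.00486906,  0.02849942, -0.02686452]), 'grasp_force': 0.0, 'gripper_width': 0.08517881034109719}
```

View pics/side0.png

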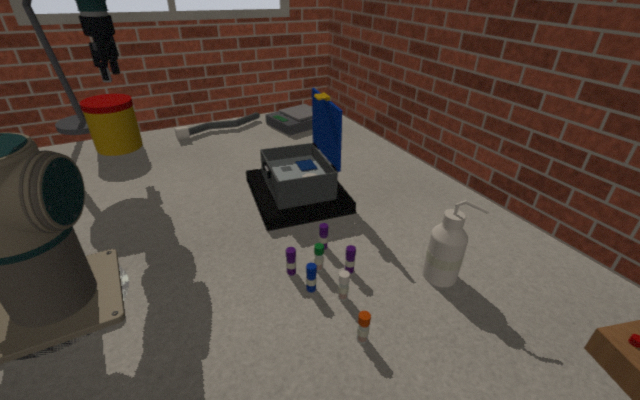

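View pics/top0.png

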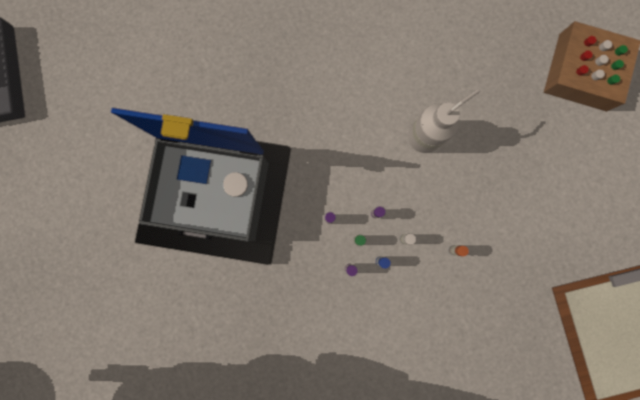

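The side view shows the green cap at about (319,248) among purple, blue and white vials, with the open case at (298,180). The top view shows the green cap at (360,240), the dark pocket at (188,200), the lid nearly upright at the image's upper side, and the clasp at (176,127).

Run:
```python
from h import *
t=np.load("top.npz");K,T=t["K"],t["T"]; s=np.load("side.npz")
im=cv2.imread("pics/top0.png");si=cv2.imread("pics/side0.png")
def masks(im):
    h=cv2.cvtColor(im,cv2.COLOR_BGR2HSV); return {"g":cv2.inRange(h,(45,110,50),(80,255,255)),"p":cv2.inRange(h,(128,90,40),(165,255,255)),"b":cv2.inRange(h,(105,120,60),(124,255,255)),"o":cv2.inRange(h,(5,170,120),(16,255,255)),"y":cv2.inRange(h,(20,150,100),(32,255,255)),"dark":cv2.inRange(h,(0,0,0),(180,255,38))}
for nm,i,k in(("top",im,t),("side",si,s)):
  for c,m in masks(i).items():
    n,_,st,ce=cv2.connectedComponentsWithStats(m)
    for j in range(1,n):
        if st[j,4]>=25 and ( c!="dark" or nm=="top"): print(nm,c,st[j].tolist(),ce[j].round(1),onz(k["K"],k["T"],*ce[j],.06).round(3))
print("white",onz(K,T,410,239,.06).round(3))
m=masks(im)
mm=cv2.morphologyEx(m["dark"],cv2.MORPH_OPEN,np.ones((3,3)))
g=cv2.resize(im[95:275,100:300],None,fx=4,fy=3.3,interpolation=cv2.INTER_CUBIC)
g=cv2.resize(im[100:275,105:300],None,fx=4,fy=3.4285714,interpolation=cv2.INTER_CUBIC)
g=cv2.convertScaleAbs(g,alpha=2.0)
cv2.imwrite("pics/crop1.png",cv2.resize(cv2.convertScaleAbs(im[120:270,110:300],alpha=2),None,fx=4,fy=4,interpolation=cv2.INTER_CUBIC))
```

```text
top g [615, 45, 13, 10, 82] [621.   49.8] [ 0.818 -0.634  0.06 ]
top g [612, 60, 12, 9, 79] [617.4  64.3] [ 0.79  -0.625  0.06 ]
top g [608, 75, 12, 9, 80] [613.6  79.1] [ 0.761 -0.616  0.06 ]
top g [356, 237, 9, 7, 51] [359.9 239.9] [ 0.459 -0.143  0.06 ]
top p [374, 208, 11, 9, 71] [379.2 211.7] [ 0.51  -0.178  0.06 ]
top p [326, 213, 9, 9, 64] [329.8 217. ] [ 0.5   -0.089  0.06 ]
top p [347, 266, 10, 9, 71] [351.5 270. ] [ 0.405 -0.128  0.06 ]
top b [112, 109, 50, 13, 276] [136.6 114.6] [0.688 0.272 0.06 ]
top b [194, 122, 54, 13, 311] [221.4 128. ] [0.664 0.113 0.06 ]
top b [178, 156, 32, 27, 656] [193.3 169.3] [0.586 0.162 0.06 ]
top b [379, 258, 11, 10, 77] [384.  262.5] [ 0.419 -0.186  0.06 ]
top o [457, 247, 10, 8, 68] [461.6 250.6] [ 0.442 -0.325  0.06 ]
top y [161, 115, 31, 24, 557] [175.3 126.5] [0.666 0.199 0.06 ]
top dark [0, 21, 24, 100, 1062] [12.2 74.1] [0.765 0.512 0.06 ]
top dark [161, 139, 17, 3, 30] [168.4 140.1] [0.64  0.211 0.06 ]
top dark [143, 143, 31, 78, 543] [153.7 180.7] [0.564 0.234 0.06 ]
top dark [136, 143, 154, 120, 4565] [236.2 219.8] [0.494 0.081 0.06 ]
top dark [186, 194, 9, 13, 84] [190.4 200. ] [0.529 0.166 0.06 ]
side g [315, 243, 9, 12, 94] [318.7 248.6] [ 0.453 -0.152  0.06 ]
side p [320, 223, 8, 15, 108] [323.5 229.8] [ 0.491 -0.103  0.06 ]
side p [286, 247, 9, 16, 122] [290.5 254.4] [ 0.397 -0.142  0.06 ]
side p [346, 246, 9, 15, 112] [350.3 252.8] [ 0.501 -0.191  0.06 ]
side p [288, 269, 7, 6, 35] [291.  271.7] [ 0.378 -0.185  0.06 ]
side b [313, 99, 29, 72, 1241] [327.2 130.6] [0.772 0.377 0.06 ]
side b [296, 160, 20, 11, 143] [305.8 164.7] [0.593 0.182 0.06 ]
side b [307, 263, 9, 17, 140] [311.  270.8] [ 0.411 -0.2    0.06 ]
side b [307, 286, 8, 6, 38] [310.7 288.6] [ 0.391 -0.238  0.06 ]
side o [359, 311, 12, 9, 79] [364.2 315. ] [ 0.439 -0.328  0.06 ]
side y [315, 93, 15, 6, 65] [321.6  95.6] [0.95 0.74 0.06]
white [ 0.462 -0.233  0.06 ]
```

View pics/crop1.png

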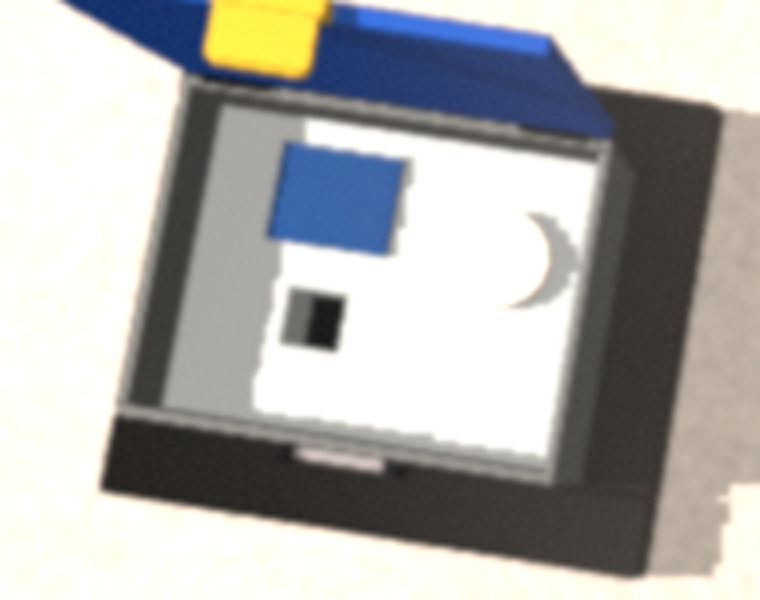

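Run:
```python
from h import *
t=np.load("top.npz");K,T=t["K"],t["T"]; s=np.load("side.npz")
c=lambda x,y:(x/4-.375+110,y/4-.375+120)
for z in(.094,.1):
  print("rim",z,[onz(K,T,*c(*p),z)[:2].round(3).tolist() for p in((188,78),(612,140),(553,483),(118,408))])
m=[onz(K,T,*c(*p),.032) for p in((102,490),(640,577),(722,104))]
print("mat",np.round(m,3).tolist()); d=m[0]-m[1]; e=m[2]-m[1]
print("yaw y",np.degrees(np.arctan2(d[1],d[0]))-90,"yaw x",np.degrees(np.arctan2(e[1],e[0])),np.linalg.norm(d),np.linalg.norm(e))
print("mat centre",(m[0]+m[2])/2)
for z in(.055,.063,.072): print("pocket",z,onz(K,T,*c(313,320),z).round(4))
print("green",two(ray(K,T,359.9,239.9),ray(s["K"],s["T"],318.7,248.6)))
print("clasp",two(ray(K,T,175.3,121),ray(s["K"],s["T"],321.6,95.6)))
print("side pix of tops:",proj(s["K"],s["T"],np.array([.459,-.143,.06])))
# side rim enlarged
im=cv2.imread("pics/side0.png")
cv2.imwrite("pics/crop2.png",cv2.resize(cv2.convertScaleAbs(im[80:230,235:365],alpha=1.8),None,fx=4,fy=4,interpolation=cv2.INTER_CUBIC))
```

```text
rim 0.094 [[0.634, 0.219], [0.607, 0.031], [0.457, 0.053], [0.488, 0.243]]
rim 0.1 [[0.632, 0.216], [0.606, 0.03], [0.457, 0.052], [0.487, 0.24]]
mat [[0.451, 0.276, 0.032], [0.413, 0.022, 0.032], [0.638, -0.013, 0.032]]
yaw y -8.565547522376264 yaw x -8.867944978952481 0.25633705985926486 0.22714200085289987
mat centre [0.54459562 0.13130401 0.032     ]
pocket 0.055 [0.5302 0.1719 0.055 ]
pocket 0.063 [0.5295 0.1694 0.063 ]
pocket 0.072 [0.5286 0.1664 0.072 ]
green (array([ 0.45847247, -0.14369752,  0.05161715]), np.float64(0.0015794466307595468))
clasp (array([0.61274656, 0.1264462 , 0.26569126]), np.float64(0.007924136749896452))
side pix of tops: [319.22780061 245.02459361]
```

View pics/crop2.png

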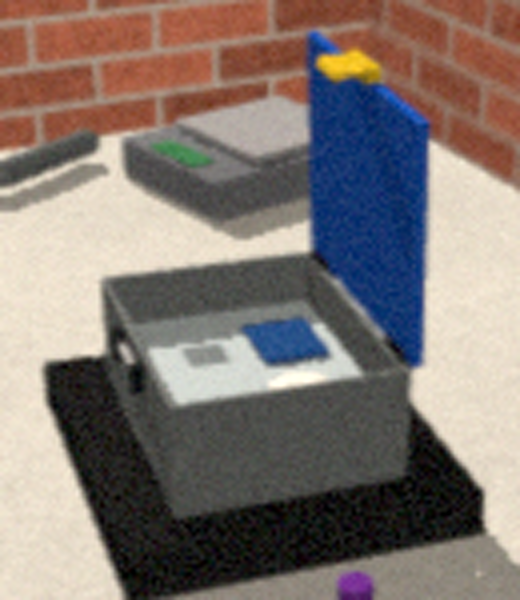

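{"fn": "arm_command", "kwargs": {"targets": "0 0 0 -7 0; 0 0 0 0 0", "grip_force": 25}}

```text
t: 0.27
tcp_pos: [0.1844, 0.5967, 0.2386]
tool_rot: [-3.14, -0.0, 2.966]
wrist_force: [-0.4, 0.2, -0.4]
gripper_width: 0.0638
grasp_force: 0.0
```

The crop shows the pocket mouth at about (207,353) in crop pixels, the lid near upright, and the rim clear all round. I'm now moving above the green vial.

{"fn": "arm_command", "kwargs": {"targets": "-2 -3.4 0 0 0;-2 -3.4 0 0 0;-2 -3.4 0 0 0;-2 -3.4 0 0 0;-2 -3.4 0 0 0"}}

```text
t: 0.68
tcp_pos: [0.253, 0.4103, 0.2389]
tool_rot: [-3.141, -0.0, 2.962]
wrist_force: [0.9, -0.4, -0.3]
gripper_width: 0.0427
grasp_force: 0.0
```

{"fn": "arm_command", "kwargs": {"targets": "-2 -3.4 0 0 0;-2 -3.4 0 0 0;-2 -3.4 0 0 0;-2 -3.4 0 0 0;-2 -3.4 0 0 0"}}

```text
t: 1.1
tcp_pos: [0.3213, 0.2253, 0.2392]
tool_rot: [3.141, 0.0, 2.962]
wrist_force: [1.3, 0.5, -0.1]
gripper_width: 0.0429
grasp_force: 0.0
```

{"fn": "arm_command", "kwargs": {"targets": "-2 -3.4 0 0 0;-2 -3.4 0 0 0;-2 -3.4 0 0 0;-2 -3.4 0 0 0;-2 -3.4 0 0 0"}}

```text
t: 1.52
tcp_pos: [0.3897, 0.0402, 0.2394]
tool_rot: [3.141, 0.001, 2.961]
wrist_force: [0.9, 0.8, -0.1]
gripper_width: 0.0426
grasp_force: 0.0
```

{"fn": "arm_command", "kwargs": {"targets": "-2 -3.4 0 0 0;-2 -3.4 0 0 0;-2 -3.4 0 0 0;-2 -3.4 0 0 0;0 0 0 0 0"}}

```text
t: 1.93
tcp_pos: [0.4472, -0.1118, 0.2395]
tool_rot: [-3.139, 0.004, 2.955]
wrist_force: [0.9, 0.1, -0.9]
gripper_width: 0.043
grasp_force: 0.0
```

Run:
```python
from h import *
t=np.load("top.npz"); s=np.load("side.npz")
print("pocket",two(ray(t["K"],t["T"],187.9,199.6),ray(s["K"],s["T"],286.4,167.9)))
o=telemetry.get_obs(); p=o["tcp_pos"]; y=o["tool_rot"][2]; print(p,y,o["gripper_width"])
d=np.array([.4585,-.1437])-p[:2]; print("tool dx dy cm",100*(np.cos(y)*d[0]+np.sin(y)*d[1]),100*(np.sin(y)*d[0]-np.cos(y)*d[1]))
```

```text
pocket (array([0.528174  , 0.16668313, 0.07187039]), np.float64(0.0011142359860374898))
[ 0.44721403 -0.11180009  0.23953761] 2.9545738372570396 0.043029342885769616
tool dx dy cm -1.7020340727769283 -2.924525930236674
```

{"fn": "arm_command", "kwargs": {"targets": "-0.85 -1.45 0 0 0;-0.85 -1.45 0 0 0;0 0 3.5 0 0;0 0 3.5 0 0;0 0 3.5 0 0"}}

```text
t: 2.35
tcp_pos: [0.4567, -0.1377, 0.1338]
tool_rot: [-3.141, 0.002, 2.961]
wrist_force: [-0.2, 1.2, 0.2]
gripper_width: 0.0424
grasp_force: 0.0
```

{"fn": "arm_command", "kwargs": {"targets": "0 0 0 0 0; 0 0 0 0 0"}}

```text
t: 2.52
tcp_pos: [0.4538, -0.1361, 0.1327]
tool_rot: [3.14, -0.006, 2.963]
wrist_force: [-0.1, -0.6, 0.3]
gripper_width: 0.0427
grasp_force: 0.0
```

Run:
```python
from h import *
ims=[]
for n,(x,y) in(("side",(319,245)),("top",(360,240))):
    p,K,T=grab(n); ims.append(cv2.resize(p[y-50:y+50,x-50:x+50],None,fx=4,fy=4,interpolation=cv2.INTER_CUBIC))
cv2.imwrite("pics/c3.png",np.hstack(ims)); print(telemetry.get_obs()["tcp_pos"])
```

```text
[ 0.4572931  -0.13768233  0.13608227]
```

View pics/c3.png

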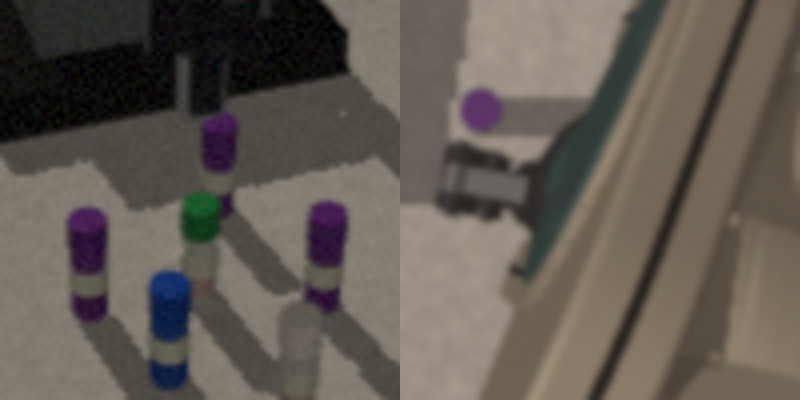

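The side crop shows the fingertips (205,110) directly above the green cap (202,215), clear of its neighbours. I'm correcting by 6 mm and going down.

{"fn": "arm_command", "kwargs": {"targets": "-0.3 -0.6 2 0 0;0 0 3 0 0;0 0 2.5 0 0;0 0 1.3 0 0;0 0 0 0 0"}}

```text
t: 3.03
tcp_pos: [0.4578, -0.1436, 0.046]
tool_rot: [3.141, -0.001, 2.963]
wrist_force: [-0.3, 0.6, 0.4]
gripper_width: 0.0427
grasp_force: 0.0
```

{"fn": "arm_command", "kwargs": {"targets": "0 0 0 0 0;0 0 0 0 -0.5;0 0 0 0 -0.8;0 0 0 0 -0.8;0 0 0 0 -0.8", "grip_force": 25}}

```text
t: 3.45
tcp_pos: [0.4603, -0.1449, 0.0487]
tool_rot: [-3.14, 0.005, 2.964]
wrist_force: [-0.2, 0.3, 8.3]
gripper_width: 0.0188
grasp_force: 24.9
```

{"fn": "arm_command", "kwargs": {"targets": "0 0 0 0 -0.8;0 0 0 0 -0.8;0 0 0 0 -0.8;0 0 0 0 -0.8;0 0 0 0 -0.8"}}

```text
t: 3.87
tcp_pos: [0.4603, -0.1449, 0.0487]
tool_rot: [-3.14, 0.005, 2.964]
wrist_force: [-1.2, 0.4, 8.2]
gripper_width: 0.0186
grasp_force: 24.9
```

{"fn": "arm_command", "kwargs": {"targets": "0 0 -1 0 -0.8;0 0 -3 0 -0.8;0 0 -4 0 -0.8;0 0 -4 0 -0.8;0 0 -2 0 -0.8"}}

```text
t: 4.28
tcp_pos: [0.4601, -0.1448, 0.1922]
tool_rot: [-3.14, 0.007, 2.964]
wrist_force: [1.3, -0.1, 0.2]
gripper_width: 0.0189
grasp_force: 24.5
```

{"fn": "arm_command", "kwargs": {"targets": "0 0 0 0 -0.8;0 0 0 0 -0.8"}}

```text
t: 4.45
tcp_pos: [0.4592, -0.1444, 0.1888]
tool_rot: [-3.14, 0.005, 2.964]
wrist_force: [-0.8, 1.2, -0.8]
gripper_width: 0.0186
grasp_force: 24.5
```

Run:
```python
from h import *
t=np.load("top.npz"); s=np.load("side.npz")
c=lambda x,y:(x/4-.375+110,y/4-.375+120); e=lambda x,y:(x/4-.375+235,y/4-.375+80)
for n,a,b in(("FR",(553,483),(175,405)),("BR",(612,140),(408,372)),("FL",(118,408),(105,283)),("pock",(313.3,319.5),(207,353)),("cardFR",(390,252),(283,366)),("cardBR",(407,160),(327,352)),("cardFL",(268,238),(242,327))):
    P,g=two(ray(t["K"],t["T"],*c(*a)),ray(s["K"],s["T"],*e(*b))); print(n,P.round(4),g.round(4))
p,K,T=grab("side"); cv2.imwrite("pics/s4.png",p)
h=cv2.cvtColor(p,cv2.COLOR_BGR2HSV); print(cv2.connectedComponentsWithStats(cv2.inRange(h,(45,110,50),(80,255,255)))[2:])
o=telemetry.get_obs(); print(o["tcp_pos"],o["tool_rot"],o["wrist_force"],o["gripper_width"])
top=cv2.imread("pics/top0.png"); side=cv2.imread("pics/side0.png")
q=cv2.resize(cv2.convertScaleAbs(top[180:220,165:215],alpha=2),(400,320),interpolation=cv2.INTER_CUBIC)
r=cv2.resize(cv2.convertScaleAbs(side[150:190,260:310],alpha=1.8),(400,320),interpolation=cv2.INTER_CUBIC)
cv2.imwrite("pics/c4.png",np.hstack([q,r]))
```

```text
FR [0.4568 0.0505 0.1088] 0.0003
BR [0.6028 0.0301 0.1051] 0.0043
FL [0.4866 0.2398 0.1011] 0.0016
pock [0.5282 0.1666 0.072 ] 0.0014
cardFR [0.5628 0.1318 0.0705] 0.0066
cardBR [0.5992 0.1268 0.0748] 0.0044
cardFL [0.5645 0.1881 0.0737] 0.002
(array([[     0,      0,    640,    400, 255967],
       [   275,    116,     12,      5,     22],
       [   314,    184,      2,      3,      5],
       [   314,    189,      2,      4,      6]], dtype=int32), array([[319.50358835, 199.50750683],
       [280.18181818, 117.86363636],
       [314.6       , 184.8       ],
       [314.66666667, 190.83333333]]))
[ 0.45791104 -0.14380877  0.1869458 ] [-3.14133035e+00  1.02113308e-03  2.96394847e+00] [ 0.27851155  0.52884611 -0.52250597] 0.01895009598130867
```

View pics/c4.png

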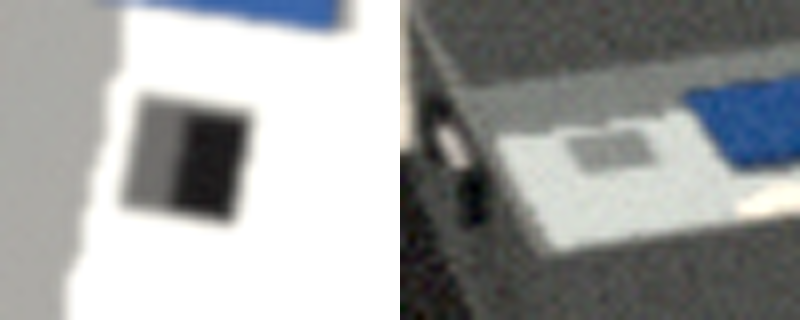

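The pocket centre is at about (188.0,199.4) in the top view and (286.4,168.3) in the side view, which puts it near (0.529, 0.168). I'm moving above it.

{"fn": "arm_command", "kwargs": {"targets": "-0.2 4 0 0 -0.8;-0.2 4 0 0 -0.8;-0.2 4 0 0 -0.8;-0.2 4 0 0 -0.8;-0.2 4 0 0 -0.8"}}

```text
t: 4.92
tcp_pos: [0.5014, 0.053, 0.1842]
tool_rot: [-3.141, -0.004, 2.963]
wrist_force: [1.0, -0.1, -0.3]
gripper_width: 0.0189
grasp_force: 24.6
```

{"fn": "arm_command", "kwargs": {"targets": "-0.2 4 0 0 -0.8;-0.2 4 0 0 -0.8;-0.1 3.7 0 0 -0.8;0 0 2 0 -0.8;0 0 0 0 -0.8"}}

```text
t: 5.33
tcp_pos: [0.5252, 0.1668, 0.1615]
tool_rot: [-3.138, -0.008, 2.968]
wrist_force: [-1.7, -0.5, -0.9]
gripper_width: 0.0191
grasp_force: 24.7
```

{"fn": "arm_command", "kwargs": {"targets": "0 0 0 0 -0.8;0 0 0 0 -0.8"}}

```text
t: 5.5
tcp_pos: [0.5274, 0.1646, 0.1652]
tool_rot: [-3.14, -0.003, 2.963]
wrist_force: [-0.5, -0.2, 0.0]
gripper_width: 0.0192
grasp_force: 24.7
```

Run:
```python
from h import *
P=[];L=[]
for n,(x,y) in(("side",(290,145)),("top",(190,185))):
    p,K,T=grab(n); cv2.imwrite(f"pics/{n}5.png",p); L.append(cv2.resize(cv2.convertScaleAbs(p[y-50:y+50,x-50:x+50],alpha=1.8),None,fx=4,fy=4,interpolation=cv2.INTER_CUBIC)); o=telemetry.get_obs(); P.append(o["tcp_pos"])
cv2.imwrite("pics/c5.png",np.hstack(L)); print(np.round(P,4),o["tool_rot"])
y=o["tool_rot"][2]; d=np.array([.529,.168])-np.mean(P,0)[:2]; print("cm",100*(np.cos(y)*d[0]+np.sin(y)*d[1]),100*(np.sin(y)*d[0]-np.cos(y)*d[1]))
```

```text
[[0.5281 0.1644 0.1659]
 [0.5286 0.1644 0.1665]] [-3.14131309e+00 -3.48419818e-04  2.96221260e+00]
cm -0.0024396944916517524 0.3629685464898452
```

View pics/c5.png

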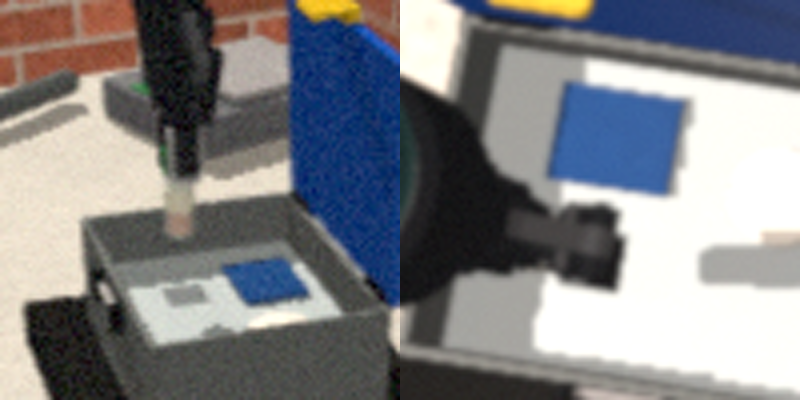

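The side crop shows the vial's foot at (181,237) hanging above the pocket at (187,294). The top view shows the hand over the pocket. I'll check the alignment numerically.

Run:
```python
from h import *
s=np.load("side.npz"); t=np.load("top.npz")
pj=lambda k,*p:proj(k["K"],k["T"],np.array(p)).round(1)
print("foot now",pj(s,.5285,.1644,.1175), "pocket .063 .068 .072",[pj(s,*onz(t["K"],t["T"],188,199.4,z)) for z in(.06,.063,.068,.072)])
im=cv2.imread("pics/side5.png")
# vial edges: mean columns rows 146-152
g=cv2.convertScaleAbs(im[:, 272:300],alpha=1.8).astype(int)
for r in(142,145,148,151,153,155,157): print(r,g[r].sum(1).tolist())
```

```text
foot now [286.5 152.6] pocket .063 .068 .072 [array([286.9, 171.2]), array([286.9, 170.3]), array([286.9, 169. ]), array([287. , 167.9])]
142 [657, 662, 664, 672, 655, 672, 653, 657, 641, 575, 520, 459, 468, 457, 457, 450, 556, 637, 664, 660, 674, 664, 668, 675, 676, 671, 657, 666]
145 [646, 675, 686, 660, 653, 652, 668, 655, 634, 523, 492, 486, 498, 492, 469, 475, 474, 536, 513, 471, 486, 502, 398, 344, 340, 313, 275, 286]
148 [346, 342, 287, 270, 278, 261, 247, 242, 264, 349, 401, 436, 430, 446, 441, 357, 286, 262, 214, 239, 233, 241, 202, 254, 231, 234, 237, 231]
151 [222, 236, 261, 229, 240, 232, 250, 218, 243, 339, 369, 406, 403, 401, 373, 350, 297, 251, 241, 209, 257, 202, 222, 247, 216, 251, 212, 227]
153 [239, 229, 236, 235, 229, 247, 249, 213, 243, 290, 347, 393, 405, 382, 360, 340, 265, 222, 237, 250, 225, 247, 237, 214, 232, 231, 202, 232]
155 [205, 223, 231, 232, 229, 238, 210, 232, 236, 227, 247, 232, 239, 254, 249, 246, 229, 234, 226, 212, 235, 233, 237, 236, 232, 253, 225, 254]
157 [233, 255, 225, 233, 237, 239, 243, 231, 239, 218, 247, 247, 225, 258, 247, 242, 257, 266, 279, 264, 281, 306, 322, 327, 333, 360, 361, 382]
```

{"fn": "arm_command", "kwargs": {"targets": "-0.3 0.25 1 0 -0.8;0 0 1.5 0 -0.8;0 0 1 0 -0.8;0 0 0 0 -0.8;0 0 0 0 -0.8"}}

```text
t: 6.02
tcp_pos: [0.5314, 0.1669, 0.1304]
tool_rot: [-3.141, -0.002, 2.963]
wrist_force: [1.3, 0.1, -1.1]
gripper_width: 0.0188
grasp_force: 24.7
```

Run:
```python
from h import *
P=[];L=[]
for n,(x,y) in(("side",(290,160)),("top",(190,195))):
    a=[];
    for _ in range(3):
        p,K,T=grab(n); a.append(p.astype(float)); o=telemetry.get_obs(); P.append(o["tcp_pos"])
    p=np.mean(a,0).astype(np.uint8); cv2.imwrite(f"pics/{n}6.png",p); L.append(cv2.resize(cv2.convertScaleAbs(p[y-25:y+25,x-25:x+25],alpha=1.8),None,fx=8,fy=8,interpolation=cv2.INTER_CUBIC)); 
cv2.imwrite("pics/c6.png",np.hstack(L)); print(np.round(P,4),o["wrist_force"])
s=np.load("side.npz");t=np.load("top.npz"); m=np.mean(P,0); f=m-[0,0,.0487]
print("foot side",proj(s["K"],s["T"],f),"tcp side",proj(s["K"],s["T"],m),"tcp top",proj(t["K"],t["T"],m))
```

```text
[[0.5321 0.1671 0.1312]
 [0.5325 0.1673 0.1317]
 [0.5327 0.1674 0.132 ]
 [0.5328 0.1675 0.1321]
 [0.5328 0.1676 0.1321]
 [0.5327 0.1676 0.1321]] [-0.05067868  1.06885089  0.51520132]
foot side [287.8860551  163.65468331] tcp side [287.31068651 146.7244487 ] tcp top [175.79461197 193.77039773]
```

View pics/c6.png

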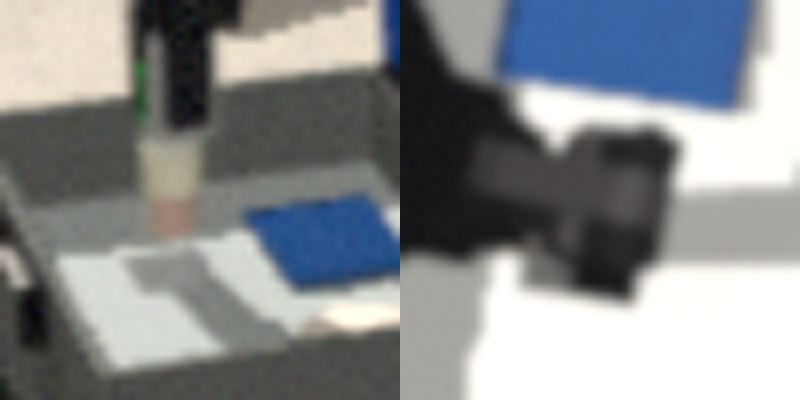

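The side crop shows the vial's foot at (173,232), laterally lined up with the pocket. I'm lowering it by feel.

{"fn": "arm_command", "kwargs": {"targets": "0 0.05 0.5 0 -0.8;0 0 0.5 0 -0.8;0 0 0.3 0 -0.8;0 0 0 0 -0.8"}}

```text
t: 6.65
tcp_pos: [0.5312, 0.1678, 0.1171]
tool_rot: [-3.141, -0.002, 2.964]
wrist_force: [-0.4, -1.0, 0.4]
gripper_width: 0.0193
grasp_force: 24.7
```

{"fn": "arm_command", "kwargs": {"targets": "0 0 0.3 0 -0.8;0 0 0.2 0 -0.8;0 0 0 0 -0.8"}}

```text
t: 6.9
tcp_pos: [0.5318, 0.1679, 0.1127]
tool_rot: [-3.141, -0.001, 2.964]
wrist_force: [0.6, -0.8, -0.9]
gripper_width: 0.0187
grasp_force: 24.7
```

{"fn": "arm_command", "kwargs": {"targets": "0 0 0.3 0 -0.8;0 0 0 0 -0.8;0 0 0 0 -0.8"}}

```text
t: 7.15
tcp_pos: [0.5321, 0.1679, 0.1102]
tool_rot: [-3.142, -0.0, 2.964]
wrist_force: [0.6, -0.1, -0.3]
gripper_width: 0.019
grasp_force: 24.7
```

{"fn": "arm_command", "kwargs": {"targets": "0 0 0.3 0 -0.8;0 0 0 0 -0.8;0 0 0 0 -0.8"}}

```text
t: 7.4
tcp_pos: [0.532, 0.1679, 0.1071]
tool_rot: [-3.141, -0.0, 2.964]
wrist_force: [0.0, 0.2, -0.1]
gripper_width: 0.0189
grasp_force: 24.7
```

{"fn": "arm_command", "kwargs": {"targets": "0 0 0.3 0 -0.8;0 0 0 0 -0.8;0 0 0 0 -0.8"}}

```text
t: 7.65
tcp_pos: [0.532, 0.1679, 0.1041]
tool_rot: [-3.141, -0.001, 2.964]
wrist_force: [0.1, -0.5, 0.7]
gripper_width: 0.0189
grasp_force: 24.7
```

{"fn": "arm_command", "kwargs": {"targets": "0 0 0.3 0 -0.8;0 0 0 0 -0.8;0 0 0 0 -0.8"}}

```text
t: 7.9
tcp_pos: [0.532, 0.1679, 0.1011]
tool_rot: [-3.141, -0.0, 2.964]
wrist_force: [0.5, -0.5, -0.2]
gripper_width: 0.0189
grasp_force: 24.7
```

Run:
```python
from h import *
x,y=290,160
p,K,T=grab("side"); cv2.imwrite("pics/c7.png",cv2.resize(cv2.convertScaleAbs(p[y-25:y+25,x-25:x+25],alpha=1.8),None,fx=8,fy=8,interpolation=cv2.INTER_CUBIC))
o=telemetry.get_obs(); print(o["tcp_pos"],o["wrist_force"])
```

```text
[0.53209295 0.16790023 0.10117096] [ 0.41007733 -0.17938898  0.78444502]
```

View pics/c7.png

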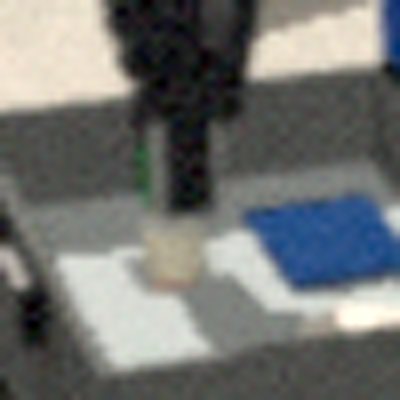

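The vial is entering the pocket: its foot is now hidden below the mouth. I'm continuing down.

{"fn": "arm_command", "kwargs": {"targets": "0 0 0.3 0 -0.8;0 0 0.3 0 -0.8;0 0 0.3 0 -0.8;0 0 0 0 -0.8"}}

```text
t: 8.28
tcp_pos: [0.5315, 0.1678, 0.0914]
tool_rot: [-3.141, -0.001, 2.964]
wrist_force: [-0.3, 0.4, -0.6]
gripper_width: 0.0188
grasp_force: 24.7
```

{"fn": "arm_command", "kwargs": {"targets": "0 0 0.25 0 -0.8;0 0 0 0 -0.8;0 0 0 0 -0.8"}}

```text
t: 8.53
tcp_pos: [0.5321, 0.1679, 0.0896]
tool_rot: [-3.141, -0.0, 2.964]
wrist_force: [0.4, -0.0, 0.1]
gripper_width: 0.0191
grasp_force: 24.7
```

{"fn": "arm_command", "kwargs": {"targets": "0 0 0.25 0 -0.8;0 0 0 0 -0.8;0 0 0 0 -0.8"}}

```text
t: 8.78
tcp_pos: [0.5322, 0.1679, 0.0873]
tool_rot: [-3.142, -0.0, 2.964]
wrist_force: [-0.4, 0.7, 0.7]
gripper_width: 0.0189
grasp_force: 24.7
```

{"fn": "arm_command", "kwargs": {"targets": "0 0 0.25 0 -0.8;0 0 0 0 -0.8;0 0 0 0 -0.8"}}

```text
t: 9.03
tcp_pos: [0.5329, 0.168, 0.0863]
tool_rot: [3.141, 0.001, 2.964]
wrist_force: [-2.2, -0.5, 8.0]
gripper_width: 0.0188
grasp_force: 25.4
```

{"fn": "arm_command", "kwargs": {"targets": "0 0 0.2 0 -0.8;0 0 0 0 -0.8;0 0 0 0 -0.8"}}

```text
t: 9.28
tcp_pos: [0.5334, 0.168, 0.0856]
tool_rot: [3.141, 0.002, 2.964]
wrist_force: [-4.3, -0.4, 13.6]
gripper_width: 0.0192
grasp_force: 26.1
```

Firm contact at the pocket floor: foot ≈ 0.038 m, so the case has sunk about 2 mm. I'm easing off and releasing.

{"fn": "arm_command", "kwargs": {"targets": "0 0 -0.4 0 -0.8;0 0 0 0 -0.8;0 0 0 0 -0.2;0 0 0 0 -0.1;0 0 0 0 -0.1"}}

```text
t: 9.7
tcp_pos: [0.5318, 0.1679, 0.0862]
tool_rot: [-3.141, -0.001, 2.964]
wrist_force: [0.1, 0.4, -0.3]
gripper_width: 0.0384
grasp_force: 0.0
```

{"fn": "arm_command", "kwargs": {"targets": "0 0 -0.5 0 -0.1;0 0 -1.5 0 -0.1;0 0 -3 0 -0.1;0 0 -3 0 -0.1;0 0 -3 0 -0.1"}}

```text
t: 10.12
tcp_pos: [0.5316, 0.1678, 0.1976]
tool_rot: [-3.141, -0.001, 2.964]
wrist_force: [0.0, -0.1, -0.2]
gripper_width: 0.0382
grasp_force: 0.0
```

{"fn": "arm_command", "kwargs": {"targets": "0 0 -3 0 -0.1;0 0 -3 0 -0.1;0 0 0 0 -0.1"}}

```text
t: 10.37
tcp_pos: [0.5361, 0.1687, 0.2642]
tool_rot: [3.137, 0.011, 2.964]
wrist_force: [1.4, -0.0, 0.3]
gripper_width: 0.0383
grasp_force: 0.0
```

Run:
```python
from h import *
L=[]
for n in("side","top"):
    p,K,T=grab(n); cv2.imwrite(f"pics/{n}8.png",p)
    x,y=(290,150) if n=="side" else(190,180)
    L.append(cv2.resize(cv2.convertScaleAbs(p[y-65:y+65,x-65:x+65],alpha=1.6),(400,400),interpolation=cv2.INTER_CUBIC))
    g=cv2.inRange(cv2.cvtColor(p,cv2.COLOR_BGR2HSV),(45,110,40),(80,255,255)); c=cv2.connectedComponentsWithStats(g)
    print(n,[(a.tolist(),b.round(1)) for a,b in zip(c[2][1:],c[3][1:]) if a[4]>10])
cv2.imwrite("pics/c8.png",np.hstack(L)); o=telemetry.get_obs(); print(o["tcp_pos"],o["joint_pos"],o["wrist_force"])
```

```text
side [([275, 116, 12, 5, 22], array([280.5, 118. ])), ([283, 157, 7, 9, 52], array([286.4, 160.9]))]
top [([615, 46, 13, 9, 81], array([620.9,  49.9])), ([612, 60, 12, 9, 78], array([617.3,  64.2])), ([608, 75, 12, 9, 81], array([613.5,  79.2])), ([177, 192, 12, 11, 97], array([182.7, 196.7]))]
[0.53337273 0.168169   0.2586976 ] [ 1.89835977e-01  1.47760105e-01 -1.45419422e-01  1.27371104e+00
  5.68235215e-06  3.67414981e-01] [-0.47235863  0.18860123 -0.90007551]
```

View pics/c8.png

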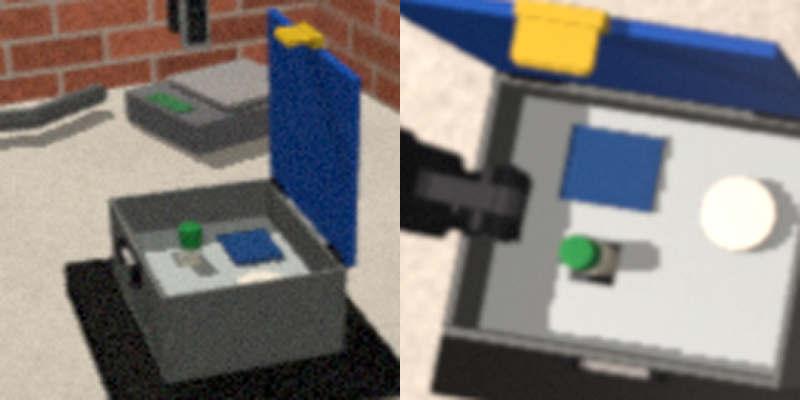

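The green cap stands upright in the pocket, at (580,252) in the top crop and (190,236) in the side crop. The lid is open and near upright. Next I'll work out the lid geometry.

Run:
```python
from h import *
t=np.load("top.npz"); s=np.load("side.npz")
print("cap",two(ray(t["K"],t["T"],182.7,196.7),ray(s["K"],s["T"],286.4,160.9)))
a=np.radians(-8.7); ex=np.array([np.cos(a),np.sin(a),0]); ey=np.array([-np.sin(a),np.cos(a),0]); C=np.array([.5455,.133,0])
H=C+.075*ex+[0,0,.106]; print("hinge",H)
for n,k in(("top",t),("side",s)):
    im=cv2.imread(f"pics/{n}8.png"); m=cv2.inRange(cv2.cvtColor(im,cv2.COLOR_BGR2HSV),(20,120,80),(34,255,255))
    c=max(cv2.findContours(m,0,2)[0],key=lambda q:(cv2.contourArea(q) if cv2.boundingRect(q)[0]>140 else 0))
    hull=cv2.approxPolyDP(c,1.5,True).reshape(-1,2); mo=cv2.moments(c); ce=(mo["m10"]/mo["m00"],mo["m01"]/mo["m00"])
    for u in [ce]+hull.tolist():
        o,d=ray(k["K"],k["T"],*u)
        # mat y=0 plane intersection
        l=-((o-C)@ey)/(d@ey); P=o+l*d; q=P-H; print(n,np.round(u,1),"x_rel",round(q@ex,4),"z_rel",round(q[2],4),"r",round(np.hypot(q@ex,q[2]),3))
def rel(u,k,z):
    P=onz(k["K"],k["T"],*u,z)-H; return (P@ex).round(3),(P@ey).round(3)
# lid top corners in top view: left (112,110), right(250,130)?
for z in(.24,.25,.26,.27): print(z,rel((112,110),t,z),rel((161,115),t,z),rel((191,119),t,z))
o=telemetry.get_obs(); p=o["tcp_pos"]-H; print("tcp rel",p@ex,p@ey,p[2])
```

```text
cap (array([0.531013  , 0.17026374, 0.09032388]), np.float64(0.0021627855229757412))
hinge [0.61963704 0.12165544 0.106     ]
top [175.4 126.5] x_rel -0.0116 z_rel 0.162 r 0.162
top [163 115] x_rel -0.0097 z_rel 0.2066 r 0.207
top [161 133] x_rel -0.0313 z_rel 0.202 r 0.204
top [165 136] x_rel -0.0316 z_rel 0.1887 r 0.191
top [186 138] x_rel -0.0158 z_rel 0.1161 r 0.117
top [191 119] x_rel 0.0142 z_rel 0.111 r 0.112
side [321.9  96. ] x_rel -0.0125 z_rel 0.16 r 0.16
side [329  99] x_rel 0.0061 z_rel 0.1511 r 0.151
side [329  96] x_rel 0.0059 z_rel 0.1584 r 0.159
side [323  92] x_rel -0.0098 z_rel 0.1692 r 0.169
side [314  96] x_rel -0.0323 z_rel 0.1615 r 0.165
side [318  99] x_rel -0.0221 z_rel 0.1535 r 0.155
0.24 (np.float64(0.004), np.float64(0.104)) (np.float64(0.008), np.float64(0.035)) (np.float64(0.009), np.float64(-0.008))
0.25 (np.float64(0.001), np.float64(0.099)) (np.float64(0.005), np.float64(0.03)) (np.float64(0.006), np.float64(-0.012))
0.26 (np.float64(-0.001), np.float64(0.093)) (np.float64(0.003), np.float64(0.026)) (np.float64(0.004), np.float64(-0.016))
0.27 (np.float64(-0.003), np.float64(0.087)) (np.float64(0.0), np.float64(0.021)) (np.float64(0.001), np.float64(-0.019))
tcp rel -0.09230742568306534 0.032929964311880805 0.15269760389730425
```

{"fn": "arm_command", "kwargs": {"targets": "0 0 -2.7 -1.5 -1;0 0 -2.7 0 -1;-3.5 -0.8 0 0 -1;-3.5 -0.8 0 0 -1;-3.5 -0.8 0 0 -1"}}

```text
t: 10.88
tcp_pos: [0.6326, 0.1282, 0.3097]
tool_rot: [-3.141, -0.002, 2.991]
wrist_force: [0.5, -0.3, -0.7]
gripper_width: 0.0004
grasp_force: 0.0
```

{"fn": "arm_command", "kwargs": {"targets": "-3.5 -0.8 0 0 -1;0 0 0 0 -1;0 0 0 0 -1"}}

```text
t: 11.13
tcp_pos: [0.666, 0.1142, 0.307]
tool_rot: [-3.14, -0.006, 2.988]
wrist_force: [0.7, 0.4, -0.3]
gripper_width: -0.0
grasp_force: 0.0
```

```bash
cat > rel.py <<'E'
from h import *
a=np.radians(-8.7); ex=np.array([np.cos(a),np.sin(a),0]); ey=np.array([-np.sin(a),np.cos(a),0]); H=np.array([.6196,.1217,.106])
o=telemetry.get_obs(); p=o["tcp_pos"]-H; print("rel",(p@ex).round(4),(p@ey).round(4),p[2].round(4),"yaw",np.degrees(o["tool_rot"][2]).round(1),o["gripper_width"],o["wrist_force"].round(1))
E
python3 rel.py
```

```text
rel 0.047 -0.0004 0.201 yaw 171.2 -4.970814969689647e-05 [ 0.7  0.4 -0.3]
```

{"fn": "arm_command", "kwargs": {"targets": "0 0 2 0 -1;0 0 2 0 -1;0 0 2 0 -1;0.8 0 0 0 -1;0.8 0 0 0 -1"}}

```text
t: 11.55
tcp_pos: [0.6468, 0.118, 0.2487]
tool_rot: [-3.141, -0.006, 2.991]
wrist_force: [1.6, -0.1, -0.0]
gripper_width: -0.0002
grasp_force: 0.0
```

{"fn": "arm_command", "kwargs": {"targets": "0.8 0 0 0 -1;0.5 0 0 0 -1;0.5 0 0 0 -1;0.5 0 0 0 -1"}}

```text
t: 11.88
tcp_pos: [0.6278, 0.1213, 0.2529]
tool_rot: [3.141, 0.004, 2.99]
wrist_force: [0.5, -0.3, 1.6]
gripper_width: -0.0001
grasp_force: 0.7
```

```bash
python3 rel.py
python3 - <<'E'
from h import *
p,K,T=grab("side"); cv2.imwrite("pics/c9.png",cv2.resize(p[60:230,220:380],None,fx=3.5,fy=3.5,interpolation=cv2.INTER_CUBIC))
E
```

```text
rel 0.0082 0.0009 0.1469 yaw 171.3 -0.0001040858567937297 [ 0.5 -0.3  1.6]
```

View pics/c9.png

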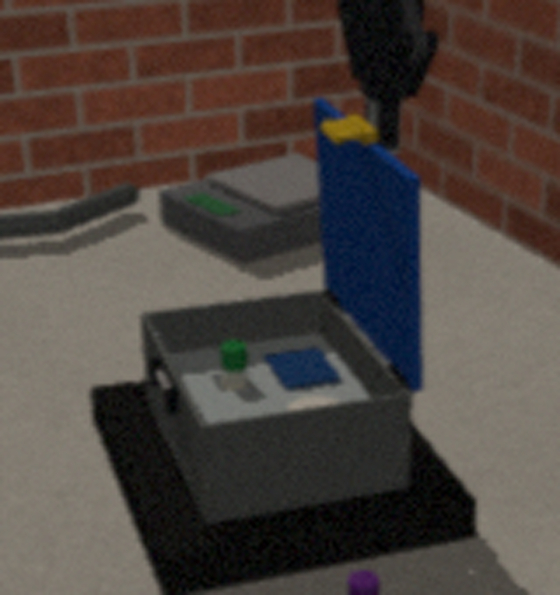

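The fingers are behind the lid at its upper edge, in light contact. I'm now following the lid's arc.

{"fn": "arm_command", "kwargs": {"targets": "0.5 0 0 0 -1;0.5 0 0 0 -1;0.5 0 0.05 0 -1;0.5 0 0.05 0 -1"}}

```text
t: 12.27
tcp_pos: [0.6073, 0.1241, 0.25]
tool_rot: [3.141, 0.001, 2.99]
wrist_force: [0.2, -0.3, 2.1]
gripper_width: 0.0
grasp_force: 0.7
```

{"fn": "arm_command", "kwargs": {"targets": "0.5 0 0.05 0 -1;0.5 0 0.05 0 -1;0.5 0 0.1 0 -1;0.5 0 0.1 0 -1"}}

```text
t: 12.6
tcp_pos: [0.5869, 0.1271, 0.2462]
tool_rot: [-3.141, -0.001, 2.99]
wrist_force: [1.8, -0.0, -0.2]
gripper_width: 0.0001
grasp_force: 0.6
```

```bash
python3 rel.py
```

```text
rel -0.0331 0.0004 0.1402 yaw 171.3 0.0001471290970906806 [ 1.8 -0.  -0.2]
```

{"fn": "arm_command", "kwargs": {"targets": "0.5 0 0.1 0 -1;0.5 0 0.15 0 -1;0.5 0 0.15 0 -1;0.5 0 0.2 0 -1"}}

```text
t: 12.93
tcp_pos: [0.5675, 0.1301, 0.2407]
tool_rot: [-3.141, 0.0, 2.99]
wrist_force: [1.2, 0.1, -0.9]
gripper_width: -0.0002
grasp_force: 0.6
```

{"fn": "arm_command", "kwargs": {"targets": "0.5 0 0.25 0 -1;0.45 0 0.25 0 -1;0.45 0 0.25 0 -1;0.4 0 0.3 0 -1"}}

```text
t: 13.27
tcp_pos: [0.5496, 0.1329, 0.2302]
tool_rot: [3.142, -0.0, 2.99]
wrist_force: [0.7, -0.9, 2.1]
gripper_width: -0.0001
grasp_force: 0.6
```

```bash
python3 rel.py
```

```text
rel -0.0709 0.0005 0.1242 yaw 171.3 -9.138656032643718e-05 [ 0.7 -0.9  2.1]
```

On the arc, at θ≈0.9. Continuing to about 0.6, then 0.3.

{"fn": "arm_command", "kwargs": {"targets": "0.4 0 0.3 0 -1;0.4 0 0.35 0 -1;0.4 0 0.35 0 -1;0.4 0 0.4 0 -1"}}

```text
t: 13.6
tcp_pos: [0.5339, 0.1354, 0.2161]
tool_rot: [3.141, -0.0, 2.99]
wrist_force: [0.1, -0.0, 1.3]
gripper_width: 0.0
grasp_force: 0.6
```

{"fn": "arm_command", "kwargs": {"targets": "0.4 0 0.4 0 -1;0.4 0 0.4 0 -1;0.35 0 0.4 0 -1;0.3 0 0.4 0 -1"}}

```text
t: 13.93
tcp_pos: [0.5194, 0.1375, 0.1998]
tool_rot: [-3.142, -0.001, 2.99]
wrist_force: [-0.7, 0.1, 1.7]
gripper_width: 0.0001
grasp_force: 0.5
```

{"fn": "arm_command", "kwargs": {"targets": "0.3 0 0.4 0 -1;0.3 0 0.45 0 -1;0.3 0 0.45 0 -1;0.3 0 0.45 0 -1"}}

```text
t: 14.27
tcp_pos: [0.5079, 0.1393, 0.1823]
tool_rot: [-3.142, 0.0, 2.99]
wrist_force: [0.3, 0.5, 0.6]
gripper_width: -0.0003
grasp_force: 0.5
```

```bash
python3 rel.py
```

```text
rel -0.1131 0.0005 0.0763 yaw 171.3 -0.000288236027081664 [0.3 0.5 0.6]
```

{"fn": "arm_command", "kwargs": {"targets": "0.4 0 0.45 0 -1;0.4 0 0.45 0 -1;0.35 0 0.45 0 -1;0.3 0 0.45 0 -1"}}

```text
t: 14.6
tcp_pos: [0.4934, 0.1415, 0.1644]
tool_rot: [-3.142, 0.0, 2.99]
wrist_force: [0.1, -0.7, -0.1]
gripper_width: -0.0005
grasp_force: 0.4
```

{"fn": "arm_command", "kwargs": {"targets": "0.4 0 0.45 0 -1;0.4 0 0.4 0 -1;0.4 0 0.4 0 -1;0.2 0 0.4 0 -1"}}

```text
t: 14.93
tcp_pos: [0.4791, 0.1436, 0.1478]
tool_rot: [-3.141, -0.001, 2.99]
wrist_force: [0.9, -0.8, -0.5]
gripper_width: 0.0
grasp_force: 0.3
```

```bash
python3 rel.py
```

```text
rel -0.1422 0.0004 0.0418 yaw 171.3 4.883935275944381e-05 [ 0.9 -0.8 -0.5]
```

{"fn": "arm_command", "kwargs": {"targets": "0 0 0.3 0 -1;0 0 0.3 0 -1;0 0 0.3 0 -1;0 0 0 0 -1"}}

```text
t: 15.27
tcp_pos: [0.4795, 0.1434, 0.1385]
tool_rot: [-3.141, -0.001, 2.99]
wrist_force: [0.2, 0.4, -0.0]
gripper_width: -0.0002
grasp_force: 0.0
```

{"fn": "arm_command", "kwargs": {"targets": "0 0 0.2 0 -1;0 0 0 0 -1;0 0 0 0 -1"}}

```text
t: 15.52
tcp_pos: [0.48, 0.1435, 0.1372]
tool_rot: [-3.142, -0.0, 2.99]
wrist_force: [0.0, 0.1, -0.2]
gripper_width: -0.0001
grasp_force: 0.0
```

{"fn": "arm_command", "kwargs": {"targets": "0 0 0.15 0 -1;0 0 0 0 -1;0 0 0 0 -1"}}

```text
t: 15.77
tcp_pos: [0.48, 0.1435, 0.1358]
tool_rot: [3.142, 0.0, 2.99]
wrist_force: [-0.0, 0.0, -0.3]
gripper_width: 0.0
grasp_force: 0.0
```

{"fn": "arm_command", "kwargs": {"targets": "0 0 0.15 0 -1;0 0 0 0 -1;0 0 0 0 -1"}}

```text
t: 16.02
tcp_pos: [0.4799, 0.1435, 0.1342]
tool_rot: [-3.142, -0.0, 2.99]
wrist_force: [-0.5, -0.7, -0.0]
gripper_width: -0.0001
grasp_force: 0.0
```

{"fn": "arm_command", "kwargs": {"targets": "0 0 0.15 0 -1;0 0 0 0 -1;0 0 0 0 -1"}}

```text
t: 16.27
tcp_pos: [0.4799, 0.1435, 0.1327]
tool_rot: [-3.141, -0.0, 2.99]
wrist_force: [-0.2, -0.3, 0.5]
gripper_width: -0.0003
grasp_force: 0.0
```

```bash
python3 rel.py
python3 - <<'E'
from h import *
p,K,T=grab("side"); cv2.imwrite("pics/side10.png",p)
b=cv2.inRange(cv2.cvtColor(p,cv2.COLOR_BGR2HSV),(100,110,30),(128,255,255)); y=cv2.inRange(cv2.cvtColor(p,cv2.COLOR_BGR2HSV),(20,120,60),(34,255,255))
for m in(b,y):
  for c in cv2.findContours(m,0,2)[0]:
    if cv2.contourArea(c)>20: print(cv2.boundingRect(c),cv2.approxPolyDP(c,2,True).reshape(-1,2).tolist())
H=np.array([.6196,.1217,.106]);a=np.radians(-8.7); ex=np.array([np.cos(a),np.sin(a),0]); ey=np.array([-np.sin(a),np.cos(a),0])
for th in(0,.06,.15,.3):
  print(th,[proj(K,T,H+ex*(-r*np.cos(th)+.008*np.sin(th))+ey*w+np.array([0,0,r*np.sin(th)+.008*np.cos(th)])).round(1).tolist() for r,w in((.154,-.095),(.154,.095),(0,-.095),(0,.095))])
E
```

```text
rel -0.1414 0.0004 0.0267 yaw 171.3 -0.0002823244056525342 [-0.2 -0.3  0.5]
(307, 286, 8, 6) [[307, 286], [309, 291], [314, 290], [314, 286]]
(307, 263, 10, 17) [[308, 263], [307, 277], [313, 279], [316, 265]]
(259, 143, 8, 11) [[260, 143], [262, 152], [265, 153], [266, 143]]
(269, 141, 69, 37) [[269, 158], [269, 165], [276, 177], [337, 171], [312, 141], [276, 143], [308, 142], [325, 162], [325, 167], [284, 170], [276, 158]]
(261, 155, 7, 16) [[261, 155], [262, 165], [266, 170], [267, 158]]
(84, 107, 58, 49) [[132, 107], [111, 114], [84, 113], [100, 154], [124, 154], [141, 145]]
0 [[276.7, 179.1], [259.2, 146.5], [339.0, 169.5], [313.3, 139.7]]
0.06 [[276.8, 175.5], [259.3, 143.2], [339.2, 169.5], [313.5, 139.7]]
0.15 [[277.5, 170.0], [259.7, 138.4], [339.5, 169.4], [313.7, 139.7]]
0.3 [[279.8, 160.7], [261.5, 130.2], [339.9, 169.5], [314.1, 139.7]]
```

The lid is nearly down (θ≈0.08 by its corner at (260,143)) and the force is still light. Continuing in small steps.

{"fn": "arm_command", "kwargs": {"targets": "0 0 0.15 0 -1;0 0 0 0 -1;0 0 0 0 -1"}}

```text
t: 16.57
tcp_pos: [0.4799, 0.1435, 0.1312]
tool_rot: [-3.142, -0.0, 2.99]
wrist_force: [-0.0, -1.1, -0.1]
gripper_width: 0.0001
grasp_force: 0.0
```

{"fn": "arm_command", "kwargs": {"targets": "0 0 0.15 0 -1;0 0 0 0 -1;0 0 0 0 -1"}}

```text
t: 16.82
tcp_pos: [0.4801, 0.1436, 0.1299]
tool_rot: [3.142, 0.0, 2.99]
wrist_force: [1.1, 0.7, 0.5]
gripper_width: 0.0001
grasp_force: 0.4
```

{"fn": "arm_command", "kwargs": {"targets": "0 0 0.1 0 -1;0 0 0 0 -1;0 0 0 0 -1"}}

```text
t: 17.07
tcp_pos: [0.48, 0.1436, 0.1292]
tool_rot: [3.141, 0.0, 2.99]
wrist_force: [-1.6, 0.5, 4.8]
gripper_width: -0.0001
grasp_force: 2.3
```

Catch contact: the force is rising. Stepping 0.5 mm at a time.

{"fn": "arm_command", "kwargs": {"targets": "0 0 0.05 0 -1;0 0 0 0 -1;0 0 0 0 -1"}}

```text
t: 17.32
tcp_pos: [0.4799, 0.1437, 0.1289]
tool_rot: [3.141, -0.0, 2.99]
wrist_force: [-2.4, -0.2, 6.7]
gripper_width: 0.0002
grasp_force: 3.3
```

{"fn": "arm_command", "kwargs": {"targets": "0 0 0.05 0 -1;0 0 0 0 -1;0 0 0 0 -1"}}

```text
t: 17.57
tcp_pos: [0.4799, 0.1437, 0.1287]
tool_rot: [3.141, -0.0, 2.99]
wrist_force: [-3.7, -0.8, 9.2]
gripper_width: 0.0001
grasp_force: 4.1
```

{"fn": "arm_command", "kwargs": {"targets": "0 0 0.05 0 -1;0 0 0 0 -1;0 0 0 0 -1"}}

```text
t: 17.82
tcp_pos: [0.4798, 0.1437, 0.1281]
tool_rot: [3.141, -0.0, 2.99]
wrist_force: [-1.9, 0.6, 7.4]
gripper_width: -0.0
grasp_force: 3.8
```

{"fn": "arm_command", "kwargs": {"targets": "0 0 0.03 0 -1;0 0 0 0 -1;0 0 0 0 -1"}}

```text
t: 18.07
tcp_pos: [0.4798, 0.1437, 0.1276]
tool_rot: [3.141, -0.0, 2.99]
wrist_force: [-2.7, -0.1, 6.8]
gripper_width: -0.0001
grasp_force: 3.0
```

Force peaked at about 9 N and is falling, so the clasp is passing the catch. Following it down.

{"fn": "arm_command", "kwargs": {"targets": "0 0 0.06 0 -1;0 0 0 0 -1;0 0 0 0 -1"}}

```text
t: 18.32
tcp_pos: [0.4798, 0.1436, 0.1264]
tool_rot: [3.141, -0.0, 2.99]
wrist_force: [-2.1, 0.3, 3.4]
gripper_width: -0.0004
grasp_force: 1.6
```

{"fn": "arm_command", "kwargs": {"targets": "0 0 0.06 0 -1;0 0 0 0 -1;0 0 0 0 -1"}}

```text
t: 18.57
tcp_pos: [0.48, 0.1434, 0.1254]
tool_rot: [-3.141, 0.0, 2.99]
wrist_force: [-0.2, 0.1, 0.2]
gripper_width: -0.0001
grasp_force: 0.0
```

{"fn": "arm_command", "kwargs": {"targets": "0 0 0.06 0 -1;0 0 0 0 -1;0 0 0 0 -1"}}

```text
t: 18.82
tcp_pos: [0.4799, 0.1435, 0.125]
tool_rot: [-3.141, -0.0, 2.99]
wrist_force: [0.5, 0.6, -0.1]
gripper_width: 0.0002
grasp_force: 0.0
```

{"fn": "arm_command", "kwargs": {"targets": "0 0 0.1 0 -1;0 0 0 0 -1;0 0 0 0 -1"}}

```text
t: 19.07
tcp_pos: [0.4799, 0.1435, 0.1241]
tool_rot: [-3.142, -0.0, 2.99]
wrist_force: [-0.6, 0.3, 0.2]
gripper_width: -0.0003
grasp_force: 0.0
```

{"fn": "arm_command", "kwargs": {"targets": "0 0 0.1 0 -1;0 0 0 0 -1;0 0 0 0 -1"}}

```text
t: 19.32
tcp_pos: [0.4799, 0.1435, 0.1231]
tool_rot: [-3.142, -0.0, 2.99]
wrist_force: [0.1, -0.1, 0.4]
gripper_width: -0.0001
grasp_force: 0.0
```

{"fn": "arm_command", "kwargs": {"targets": "0 0 0.07 0 -1;0 0 0 0 -1;0 0 0 0 -1"}}

```text
t: 19.57
tcp_pos: [0.4799, 0.1435, 0.1225]
tool_rot: [-3.142, -0.0, 2.99]
wrist_force: [-0.2, -0.7, 0.3]
gripper_width: 0.0
grasp_force: 0.0
```

{"fn": "arm_command", "kwargs": {"targets": "0 0 0.07 0 -1;0 0 0 0 -1;0 0 0 0 -1"}}

```text
t: 19.82
tcp_pos: [0.4801, 0.1436, 0.122]
tool_rot: [3.141, 0.0, 2.99]
wrist_force: [-0.1, -0.4, 0.8]
gripper_width: 0.0004
grasp_force: 0.6
```

{"fn": "arm_command", "kwargs": {"targets": "0 0 0.07 0 -1;0 0 0 0 -1;0 0 0 0 -1"}}

```text
t: 20.07
tcp_pos: [0.48, 0.1436, 0.1215]
tool_rot: [3.141, 0.0, 2.99]
wrist_force: [-1.7, -0.7, 5.0]
gripper_width: -0.0001
grasp_force: 2.3
```

{"fn": "arm_command", "kwargs": {"targets": "0 0 0.05 0 -1;0 0 0 0 -1;0 0 0 0 -1"}}

```text
t: 20.32
tcp_pos: [0.48, 0.1436, 0.1212]
tool_rot: [3.141, 0.0, 2.99]
wrist_force: [-2.3, -0.6, 7.0]
gripper_width: 0.0004
grasp_force: 3.4
```

Firm stop 8 mm below the catch contact, as expected for fully home. Retreating and checking.

{"fn": "arm_command", "kwargs": {"targets": "0 0 -1 0 -1;0 0 -3 0 -1;0 0 -4 0 -1;0 0 -4 0 -1;0 0 0 0 -1"}}

```text
t: 20.73
tcp_pos: [0.4853, 0.1444, 0.2494]
tool_rot: [3.137, 0.015, 2.99]
wrist_force: [1.5, -0.8, 1.3]
gripper_width: -0.0001
grasp_force: 0.0
```

```bash
python3 rel.py
python3 - <<'E'
from h import *
p,K,T=grab("side")
h=cv2.cvtColor(p,cv2.COLOR_BGR2HSV)
for m in(cv2.inRange(h,(100,110,30),(128,255,255)),cv2.inRange(h,(20,120,60),(34,255,255)),cv2.inRange(h,(5,170,120),(16,255,255))):
  for c in cv2.findContours(m,0,2)[0]:
    if cv2.contourArea(c)>20 and cv2.boundingRect(c)[0]>200: print(cv2.boundingRect(c),cv2.approxPolyDP(c,2,True).reshape(-1,2).tolist())
E
```

```text
rel -0.1362 0.0021 0.1434 yaw 171.3 -5.0043128958299214e-05 [ 1.5 -0.8  1.3]
(307, 286, 9, 6) [[307, 286], [307, 290], [314, 290], [315, 286]]
(307, 263, 9, 17) [[308, 263], [307, 277], [313, 279], [315, 265]]
(259, 141, 79, 41) [[337, 168], [312, 141], [259, 147], [262, 156], [268, 160], [270, 172], [276, 181], [335, 172]]
(261, 158, 7, 17) [[262, 158], [266, 174], [267, 163]]
(360, 311, 10, 9) [[360, 312], [361, 318], [369, 317], [366, 311]]
```

The lid's free corner went from row 143 to 147, matching θ≈0, and it stays there untouched. Handing in.

```bash
python3 -c "
from station import arm
print(arm.close_job())"
```

```text
the job is handed in; nothing more can be done
None
```

The green vial stands in the pocket, the lid clicked past its catch at about 9 N and stayed shut when I let go, and the job is handed in at about 21 s with no verdict returned; I viewed 11 pictures, one over the limit of 10.

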